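# Bring the label printer back into service after a roll change

## Robot

A 6-joint arm with a two-finger parallel gripper is mounted at the origin on the work surface. World frame = base frame: x ahead of the robot, y to its left, z up, the work surface at z = 0. Lengths are in mm, angles in degrees, forces in N, time in s.
With the tool pointing down it reaches from about 275 to 725 mm from the base axis. Payload 5.6 kg.
Tool frame: the origin (TCP) lies at the very end of the fingers, on their centre line; the grasp point (between the pads) lies 19 mm behind it; z points along the fingers, y is the line along which they close (so a half turn about z gives the same grasp; the last joint's range is limited). The gripper opens to 85 mm and grips with 20 to 120 N. Pads are 22 mm wide; open, the fingers measure 114 mm over their backs; the gripper's body (76 mm by 85 mm) begins 54 mm behind the grasp point. The pads swing forward as they close: fully open they stand 13 mm farther back than shut.
Start: joints at [-58.465, 14.616, 6.199, 0, -81.583, -16.306], TCP at [144.495, -530.673, 231.283] pointing down, gripper open.
Joint ranges: [-168.99, 168.99], [-69.2, 112.95], [-62.41, 85.93], [-164.36, 98.24], [-168.68, -3.75], [-174.98, 174.98]. Speed limits (degrees/s): [147.25, 147.25, 180, 180, 180, 180].

## Interface

Orientations are given as a 3x3 rotation matrix whose columns are the frame's x, y, z axes.
In Python, from cell import env, vision gives the robot as it stands.
- The arm moves only by the tool move_arm, never from a script. Its argument "rows" is a list of rows, each an object of numbers: "gripper": the opening, from 0 (shut) to 1 (fully open); "x", "y", "z": the shift along the tool's x, y, z in cm; "yaw": the turn about the tool's z in degrees. A call has 1 to 10 rows; each row shifts and turns the commanded pose from where the row before left it, along the tool's axes as they then stand; what a row does not reach is not made up. A row lasts 1/8 s, in which the tool goes at most 62.5 mm and 10.7 degrees, less where a joint would pass 70% of its speed; a pose out of reach is approached as far as the arm can. A call with a gripper value outside its range is refused whole. The fingers move at their own pace and stop on an object; "force" is the grip in N (left out, the last holds). Time passes only in rows, so rows that do not move let the fingers close. It gives the time, the measured TCP pose, the force, the opening and the grip force at its end, in the units of the state.
- env.state(): the state, without advancing time (a new reading comes with each control period).
- vision.read_camera(name): name is "scene" or "top"; returns a dict with "img" (420x560x3 uint8, blue, green, red), "fx", "fy", "cx", "cy" (pixels), "origin" and "rotation" of the camera in the world. Camera axes: x right, y up, looking along -z (the intrinsics and any distortion apply to the point x, -y, -z); pixel columns grow to the right and rows downward; lengths in mm; the calibration is good to about 2 mm. A picture is of the moment at which its call begins. There is no depth.
- env.finish_job(): hands the job in; it is judged then, once.
The state is a dict: "clock": time; "joint_pos": joint angles; "dq": joint speeds; "tau": joint torques, N m; "tool_pos": TCP position; "eef_rot": TCP orientation; "force": force on the tool from outside, world axes, zero at the start; "torque": the same for the moment, N m; "grip_width": finger opening in mm; "gripper_force": force on a finger pad.
Only numpy, scipy, OpenCV 4.12 (cv2) and the standard library are available. Lean on these libraries where they do the work, as an engineer would, in place of code of your own. Each camera call takes 0.05 s, during which the arm holds its last target. There are 200 camera calls.

## Task

A fresh roll has just been dropped into the library's label printer. Push its open cover down until it latches fully shut, press the front end (the end away from the cover) of the rocker switch on the front deck fully down to switch the printer on, then press the oblong feed key all the way in and let it come up, and after it the round cutter key, also all the way in, and let it come up. Only push and press: pick nothing up, leave the small square key alone, and leave everything else on the table where it stands.

Things in the scene. Friction and masses are not known exactly. Their poses are not given: they have to be found in the camera images.
- printer: Grey and black desktop label printer, immovable, 236 deep (x), 196 wide (y), 148 mm high when shut. Origin: centre of its underside; its -x is the front (towards the robot at yaw 0). Front part, x = -118 to -50: level deck at z = 92 mm, four controls in a row at x = -88: rocker y = +66, oblong feed key +22, round cutter key -22, small square mode key -66. Behind it a well with a white roll.
- cover (a joint): Angle (rad) of the cover: 0 fully shut, grows as its front edge rises; starts at 0.65 to 1.1, stop at 1.6. A stiff hinge keeps it where it is left. From 0.06 rad down it meets a sprung latch: about 6 N straight down on the pad point (more at speed) snaps it past; it then reads below 0.005 and stays. Less leaves it ajar.
- cover_hinge (a point): Point on the cover's hinge axis, mid width: in the printer's frame x = +112, y = 0, z = 103 mm. The axis runs along the printer's y, at its rear top edge.
- cover_pad (a point): Pad point, a good place to push: on the cover's outer face, mid width, 17 mm behind the front edge of its flat top; shut, it lies 118 mm in front of the hinge axis and 45 mm above it. The cover is a stiff shell 192 mm wide; before the flat top a bevel falls 45 mm over 27 mm to the deck. Open, the outer face looks up and to the rear (+x): push it from behind and above.
- rocker (a joint): Angle (rad) of the black rocker switch: 0 off (at the start), 0.4 fully on. 30 mm long along the printer's x, 21 mm wide, pivoting at its middle; concave top in two flat halves. Off: front end raised, 12 mm above the deck. On: front half level, 6 mm above the deck, rear half raised. 2 to 3 N on the front end moves it; it stays where left. A flat fingertip across the pivot line is stopped early.
- rocker_front (a point): Point on top of the rocker's front half, 14 mm from the pivot line and 1 mm from the front end: where to press. Moves with the rocker.
- feed (a joint): Travel (m) of the feed key: 0 up, 0.004 fully in; springs back. 1.5 N starts it, 3.5 N is fully in.
- feed_top (a point): Centre of the top of the feed key: white, oblong, 26 mm along the printer's y by 14 mm along x, standing 7 mm above the deck when up.
- cutter (a joint): Travel (m) of the cutter key: 0 up, 0.004 fully in; springs back, same forces as the feed key.
- cutter_top (a point): Centre of the top of the cutter key: white, round, 16 mm across, standing 7 mm above the deck when up.
- mode (a joint): Travel (m) of the mode key, which is to be left alone: 0 up, 0.004 fully in.
- mode_top (a point): Centre of the top of the mode key: white, square, 10 mm, standing 7 mm above the deck when up.
- juice: Closed bottle of red juice with a red cap, 64 mm across, 160 mm high, left of the printer. Origin: centre of its underside.
- cup: White disposable cup, 72 mm across the rim, 90 mm high, in front of the printer to the left. Origin: centre of its underside.
- spare_roll: Spare white label roll standing on end, 76 mm across, 56 mm high, close to the printer's right side. Origin: centre of its underside.
- dish_a: Clear shallow dish, 88 mm across, 12 mm high, to the right of the printer, nearer the robot. Origin: centre of its underside.
- dish_b: A second such dish, to the right and farther away. Origin: centre of its underside.
- brush: Paint brush with a blue handle lying on a cream sheet, 175 mm long along its x, 7 mm thick. Origin: on the table, near its middle.
- rabbit: Flat wooden rabbit figure, 66 mm long, 34 mm wide, 5 mm thick, lying on the sheet. Origin: under its belly.
- paint_tube: White paint tube lying on the table in front of the printer, 69 mm long along its x, 18 mm wide, 14 mm thick. Origin: under the middle of its body.

How it is judged (in metres and radians):
On the way, in this order (a step that is already met when the one before it is completed fails the run):
1. the cover is latched fully shut (value of joint cover below 0.012 rad), for 0.2 s.
2. the rocker is switched on, cover still shut (value of joint rocker above 0.3 rad and value of joint cover below 0.012 rad), for 0.1 s.
3. the feed key is fully pressed, printer on and cover shut, cutter key up (all of step 2 and value of joint feed above 0.003 m and value of joint cutter below 0.001 m), for 0.04 s.
4. the cutter key is fully pressed, feed key up again, printer on and cover shut (all of step 2 and value of joint cutter above 0.003 m and value of joint feed below 0.001 m), for 0.04 s.
At the end, for the whole second after the job is handed in: Cover latched shut (below 0.012 rad), rocker on (above 0.30 rad), feed, cutter and mode keys all up (within 1 mm), and every other thing within 30 mm of where it stood (all of step 2 and value of joint each of feed, cutter, mode below 0.001 m and distance of each of juice, cup, spare_roll, dish_a, dish_b, brush, rabbit, paint_tube from where it was at the start of the episode below 0.03 m); the robot touches nothing.
It fails at once if the feed or cutter key is pressed while the cover is open or the printer is off (value of joint any of feed, cutter above 0.002 m and (value of joint cover above 0.03 rad or value of joint rocker below 0.25 rad)).
It fails at once if the printer is switched on while the cover is open (value of joint rocker above 0.2 rad and value of joint cover above 0.06 rad).
It fails at once if the mode key is pressed (value of joint mode above 0.002 m).
It fails at once if something on the table is lifted, carried, knocked over or pushed more than 30 mm (distance of any of juice, cup, spare_roll, dish_a, dish_b, brush, rabbit, paint_tube from where it was at the start of the episode above 0.03 m or angle between any of juice, cup, spare_roll's own z axis and vertical above 0.5 rad).
It also fails if it takes over 51 s, if anything falls off the work surface, if the arm or the gripper's body presses on something with over 40 N, if the wrist force passes 120 N, or if a joint passes its speed limit or range.

## Working session

There is one attempt and no reset: what is moved stays moved. The work goes in short steps, Python scripts to look and compute and a tool call to move; the robot and the scene stay as the last step left them, time stands still between calls to the robot, and variables do not carry over. Pictures are saved under pics/ and viewed, at most 10 in all, crops included, and the job is handed in when it is done.

Besides the shell and the picture viewer there is one more tool, called after "Emit:" by a JSON object that holds its "name" and its "arguments", one argument or row to a line. move_arm: Moves the arm, as the interface text tells. Its arguments: {"type":"object","properties":{"rows":{"type":"array","items":{"type":"object","properties":{"gripper":{"type":"number"},"x":{"type":"number"},"y":{"type":"number"},"z":{"type":"number"},"yaw":{"type":"number"}}}},"force":{"type":"number"}},"required":["rows"]}

```bash
mkdir -p pics; ls
python3 - <<'E'
from cell import env, vision
import cv2, numpy as np
for n in ("scene","top"):
    c=vision.read_camera(n); cv2.imwrite(f"pics/{n}0.png",c["img"])
    print(n,{k:(np.round(v,4).tolist() if k!="img" else 0) for k,v in c.items()})
s=env.state(); print(s["clock"],s["tool_pos"],np.round(s["eef_rot"],3).tolist(),s["force"],s["grip_width"])
E
```

```text
pics
scene {'img': 0, 'fx': 463.4755, 'fy': 463.4755, 'cx': 273.8912, 'cy': 206.8427, 'origin': [941.322, -633.3469, 817.2355], 'rotation': [[0.8577, -0.3463, 0.38], [0.5138, 0.6004, -0.6127], [-0.016, 0.7208, 0.6929]]}
top {'img': 0, 'fx': 491.4708, 'fy': 491.4708, 'cx': 278.9215, 'cy': 211.9928, 'origin': [469.1074, -53.5815, 1497.1073], 'rotation': [[-0.0124, 0.9983, -0.0568], [-0.9997, -0.0135, -0.0193], [-0.02, 0.0565, 0.9982]]}
0.1 [ 144.41653439 -530.26389442  230.48065079] [[-0.965, -0.263, -0.001], [-0.263, 0.965, 0.002], [0.0, 0.002, -1.0]] [-0.00418833  0.72486874  1.14167444] 85.53454954046234
```

View pics/scene0.png

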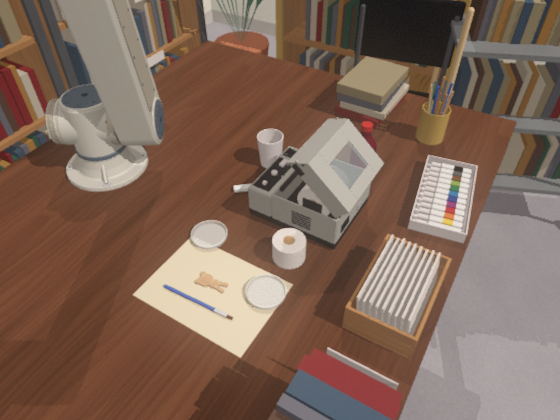

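View pics/top0.png

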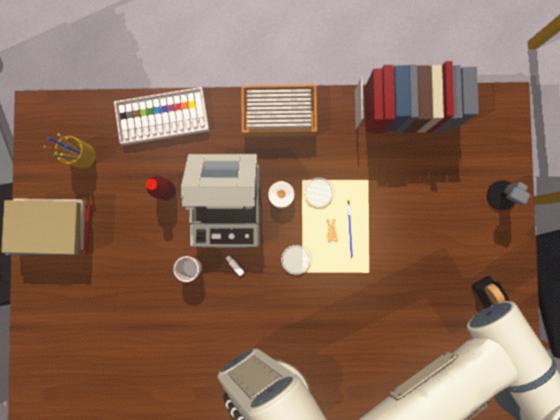

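Scene: printer at about (320,185), cover open, cup (270,145) and bottle (367,140) to the left, spare roll (289,248) on the right. Top: deck controls along row 236, columns 197–250; cover spans cols 184–257.

Run:
```python
import cv2, numpy as np
t=cv2.imread("pics/top0.png");s=cv2.imread("pics/scene0.png")
a=cv2.resize(t[145:285,165:275],None,fx=4,fy=4,interpolation=cv2.INTER_CUBIC)[:, :400]
b=cv2.resize(s[110:250,225:325],None,fx=4,fy=4,interpolation=cv2.INTER_CUBIC)
cv2.imwrite("pics/crop1.png",np.hstack([a,b]))
```

```text
(no output)
```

View pics/crop1.png

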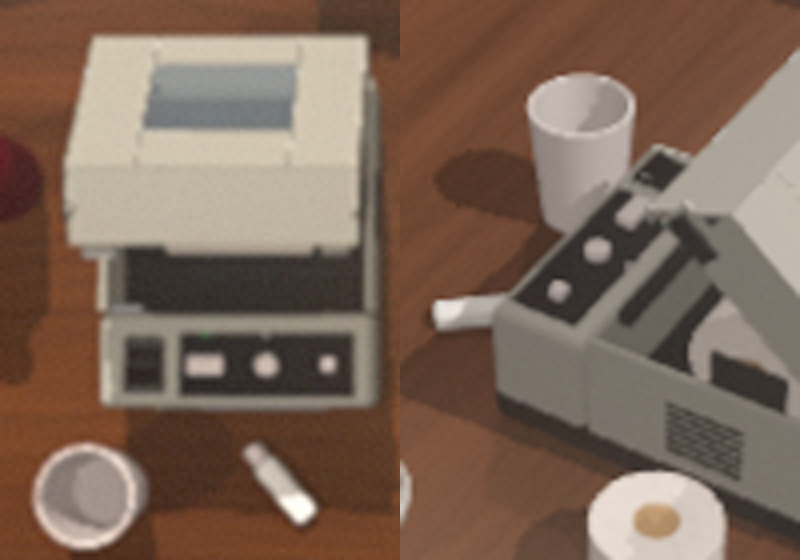

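Top crop (right part scene): keys feed (216.2,235.7), cutter (231.5,236), mode (247,236), rocker (200.7,235.7) px; cover's flat/bevel edge about (181.5..254.5, 186.5), bevel end row ~206. I fit the printer pose and cover angle to these.

```bash
cat > h.py <<'E'
import numpy as np
from cell import env, vision
from scipy.optimize import least_squares
def proj(c,P):
    q=(np.atleast_2d(P)-c["origin"])@np.array(c["rotation"])
    return np.c_[c["cx"]+c["fx"]*q[:,0]/-q[:,2], c["cy"]-c["fy"]*q[:,1]/-q[:,2]]
def pose(p,P):
    c,s=np.cos(p[2]),np.sin(p[2]); P=np.atleast_2d(P).astype(float)
    return np.c_[p[0]+c*P[:,0]-s*P[:,1], p[1]+s*P[:,0]+c*P[:,1], P[:,2]]
def cov(a,f,h,y): # f in front of hinge, h above (shut)
    c,s=np.cos(a),np.sin(a)
    return [112-(f*c-h*s), y, 103+f*s+h*c]
def ground(c,u,v,z):
    d=np.array(c["rotation"])@np.array([(u-c["cx"])/c["fx"],-(v-c["cy"])/c["fy"],-1])
    o=np.array(c["origin"]); return o+d*(z-o[2])/d[2]
E
python3 - <<'E'
from h import *
T=vision.read_camera("top");S=vision.read_camera("scene")
K=[[-88,66,100],[-88,22,99],[-88,-22,99],[-88,-66,99]]
kt=np.array([[200.7,235.7],[216.2,235.7],[231.5,236],[247,236]])
ks=np.array([[282.7,163],[274.5,172.5],[264.7,182.7]])
ct=np.array([[181.5,186.3],[254.5,187],[183,205.8],[254.5,207]])
def r(p):
    C=[cov(p[3],135,45,96),cov(p[3],135,45,-96),cov(p[3],162,0,96),cov(p[3],162,0,-96)]
    return np.concatenate([(proj(T,pose(p,K))-kt).ravel(),(proj(S,pose(p,K[1:]))-ks).ravel(),.5*(proj(T,pose(p,C))-ct).ravel()])
f=least_squares(r,[500,100,0,.8]);print(f.x,np.round(f.fun,1))
p=f.x
print("keys",np.round(pose(p,K),1).tolist())
print("pad",pose(p,cov(p[3],118,45,0)),"hinge",pose(p,[112,0,103]))
# cap, cup, tube, roll
print("juice",ground(T,152,184,160),"cup",ground(T,186.5,268.5,90),"tube",ground(T,235,266,10),"roll",ground(T,281,194,56))
E
```

```text
[ 5.72021077e+02  1.29203684e+02 -9.79753503e-03  6.97667092e-01] [ 0.4 -0.3  0.3 -0.3  0.4 -0.6  0.3 -0.7  0.4 -1.3 -0.6 -1.  -0.5 -1.
 -0.   0.3  0.2 -0.2 -0.1  0.3  0.4 -0.5]
keys [[484.7, 196.1, 100.0], [484.2, 152.1, 99.0], [483.8, 108.1, 99.0], [483.4, 64.1, 99.0]]
pad [[622.49960283 128.70910343 213.29236749]] hinge [[684.01570151 128.10637801 103.        ]]
juice [626.94290755 320.15310008 160.        ] cup [390.84801252 239.9508002   90.        ] tube [392.25972109 109.68848061  10.        ] roll [604.04798787 -32.55773346  56.        ]
```

Emit:
{"name": "move_arm", "arguments": {
  "rows": [
    {"gripper":0,"yaw":7.9,"z":-2.5},
    {"gripper":0,"yaw":7.9,"z":-2.5},
    {"gripper":0,"x":-3.4,"y":4.5},
    {"gripper":0,"x":-3.4,"y":4.5},
    {"gripper":0,"x":-3.4,"y":4.5},
    {"gripper":0,"x":-3.4,"y":4.5},
    {"gripper":0,"x":-3.4,"y":4.5},
    {"gripper":0,"x":-3.4,"y":4.5},
    {"gripper":0,"x":-3.4,"y":4.5},
    {"gripper":0,"x":-3.4,"y":4.5}
  ]
}}

```text
validation failed for argument at $.ro...
```

Emit:
{"name": "move_arm", "arguments": {
  "rows": [
    {"gripper":0.0,"x":0.0,"y":0.0,"z":-2.5,"yaw":7.9}
  ]
}}

```text
clock: 0.32
tool_pos: [144.1, -529.5, 254.3]
eef_rot: [[-0.992, -0.125, -0.002], [-0.125, 0.992, 0.005], [0.001, 0.005, -1.0]]
force: [0.2, -0.1, 0.3]
grip_width: 70.0
gripper_force: 0.0
```

Emit:
{"name": "move_arm", "arguments": {
  "rows": [
    {"gripper":0,"x":0,"y":0,"z":-2.5,"yaw":7.9},
    {"gripper":0,"x":-3.5,"y":4.7,"z":0,"yaw":0},
    {"gripper":0,"x":-3.5,"y":4.7,"z":0,"yaw":0},
    {"gripper":0,"x":-3.5,"y":4.7,"z":0,"yaw":0},
    {"gripper":0,"x":-3.5,"y":4.7,"z":0,"yaw":0},
    {"gripper":0,"x":-3.5,"y":4.7,"z":0,"yaw":0},
    {"gripper":0,"x":-3.5,"y":4.7,"z":0,"yaw":0},
    {"gripper":0,"x":-3.5,"y":4.7,"z":0,"yaw":0},
    {"gripper":0,"x":-3.5,"y":4.7,"z":0,"yaw":0},
    {"gripper":0,"x":-3.5,"y":4.7,"z":0,"yaw":0}
  ]
}}

```text
clock: 1.58
tool_pos: [464.4, -109.0, 281.4]
eef_rot: [[-1.0, 0.01, 0.0], [0.01, 1.0, -0.0], [-0.0, -0.0, -1.0]]
force: [0.9, -1.1, 0.7]
grip_width: -0.3
gripper_force: 0.0
```

Emit:
{"name": "move_arm", "arguments": {
  "rows": [
    {"gripper":0,"x":-3.5,"y":4.7,"z":0,"yaw":0},
    {"gripper":0,"x":-3.5,"y":4.7,"z":0,"yaw":0},
    {"gripper":0,"x":-3.5,"y":4.7,"z":0,"yaw":0},
    {"gripper":0,"x":-3.5,"y":4.7,"z":0,"yaw":0},
    {"gripper":0,"x":-3.0,"y":4.5,"z":0,"yaw":0},
    {"gripper":0,"x":0,"y":0,"z":0,"yaw":0}
  ]
}}

```text
clock: 2.33
tool_pos: [636.8, 123.7, 277.8]
eef_rot: [[-1.0, 0.007, -0.005], [0.007, 1.0, -0.001], [0.005, -0.001, -1.0]]
force: [0.1, -0.4, -0.3]
grip_width: 0.2
gripper_force: 0.0
```

Run:
```python
from h import *
import cv2
s=vision.read_camera("scene")["img"];t=vision.read_camera("top")["img"]
a=cv2.resize(t[145:285,165:275],None,fx=3.6,fy=4)[:, :396]
b=cv2.resize(s[80:220,270:390],None,fx=3.3,fy=4)
cv2.imwrite("pics/c2.png",np.hstack([a,b]))
```

```text
(no output)
```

View pics/c2.png

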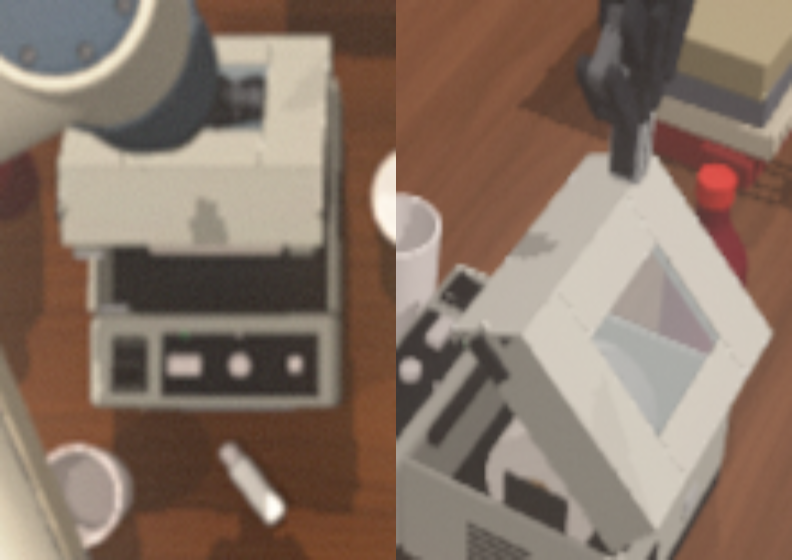

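Gripper is shut and above the cover's flat top just behind its front edge; the cover is untouched. Descend and sweep along the arc.

Emit:
{"name": "move_arm", "arguments": {
  "rows": [
    {"gripper":0,"x":0,"y":0.5,"z":3.0,"yaw":0},
    {"gripper":0,"x":0,"y":0,"z":2.5,"yaw":0},
    {"gripper":0,"x":0,"y":0,"z":1.2,"yaw":0},
    {"gripper":0,"x":1.0,"y":0,"z":0.8,"yaw":0},
    {"gripper":0,"x":1.0,"y":0,"z":0.7,"yaw":0}
  ]
}}

```text
clock: 3.05
tool_pos: [616.8, 124.6, 200.9]
eef_rot: [[-1.0, 0.011, 0.004], [0.011, 1.0, 0.0], [-0.004, 0.0, -1.0]]
force: [1.9, 0.6, 0.6]
grip_width: 0.3
gripper_force: 0.8
```

Emit:
{"name": "move_arm", "arguments": {
  "rows": [
    {"gripper":0,"x":0.8,"y":0,"z":0.9,"yaw":0},
    {"gripper":0,"x":0.8,"y":0,"z":0.9,"yaw":0},
    {"gripper":0,"x":0.7,"y":0,"z":0.9,"yaw":0},
    {"gripper":0,"x":0.7,"y":0,"z":0.8,"yaw":0},
    {"gripper":0,"x":0.5,"y":0,"z":0.5,"yaw":0},
    {"gripper":0,"x":0,"y":0,"z":0,"yaw":0}
  ]
}}

```text
clock: 3.8
tool_pos: [580.4, 126.0, 158.8]
eef_rot: [[-1.0, 0.01, -0.001], [0.01, 1.0, -0.0], [0.001, -0.0, -1.0]]
force: [-0.4, 1.0, -0.5]
grip_width: 0.0
gripper_force: 0.0
```

Emit:
{"name": "move_arm", "arguments": {
  "rows": [
    {"gripper":0,"x":0.5,"y":0,"z":0.3,"yaw":0},
    {"gripper":0,"x":0.4,"y":0,"z":0.3,"yaw":0},
    {"gripper":0,"x":0.3,"y":0,"z":0.3,"yaw":0},
    {"gripper":0,"x":0,"y":0,"z":0.2,"yaw":0},
    {"gripper":0,"x":0,"y":0,"z":0.2,"yaw":0},
    {"gripper":0,"x":0,"y":0,"z":0,"yaw":0}
  ]
}}

```text
clock: 4.55
tool_pos: [569.7, 126.3, 148.0]
eef_rot: [[-1.0, 0.009, 0.003], [0.009, 1.0, 0.001], [-0.003, 0.001, -1.0]]
force: [-1.1, -0.2, 9.5]
grip_width: -0.0
gripper_force: 5.0
```

Emit:
{"name": "move_arm", "arguments": {
  "rows": [
    {"gripper":0,"x":0,"y":0,"z":0.2,"yaw":0},
    {"gripper":0,"x":0,"y":0,"z":0.2,"yaw":0},
    {"gripper":0,"x":0,"y":0,"z":0.1,"yaw":0},
    {"gripper":0,"x":0,"y":0,"z":0,"yaw":0}
  ]
}}

```text
clock: 5.05
tool_pos: [569.8, 126.3, 147.7]
eef_rot: [[-1.0, 0.008, 0.006], [0.008, 1.0, 0.001], [-0.006, 0.001, -1.0]]
force: [-13.0, 1.3, 32.3]
grip_width: -0.2
gripper_force: 16.5
```

Emit:
{"name": "move_arm", "arguments": {
  "rows": [
    {"gripper":0,"x":0,"y":0,"z":-1.5,"yaw":0},
    {"gripper":0,"x":0,"y":0,"z":-3.5,"yaw":0},
    {"gripper":0,"x":3.4,"y":2.3,"z":0,"yaw":0},
    {"gripper":0,"x":3.4,"y":2.3,"z":0,"yaw":0},
    {"gripper":0,"x":3.2,"y":2.3,"z":0,"yaw":0},
    {"gripper":0,"x":0,"y":0,"z":0,"yaw":0},
    {"gripper":0,"x":0,"y":0,"z":0,"yaw":0}
  ]
}}

```text
clock: 5.92
tool_pos: [469.5, 195.9, 190.8]
eef_rot: [[-1.0, 0.01, -0.001], [0.01, 1.0, -0.001], [0.001, -0.001, -1.0]]
force: [-0.8, -0.9, -0.4]
grip_width: -0.3
gripper_force: 0.0
```

Run:
```python
from h import *
import cv2
s=vision.read_camera("scene")["img"];t=vision.read_camera("top")["img"]
print(env.state()["tool_pos"],env.state()["force"])
a=cv2.resize(t[145:285,165:265],None,fx=4,fy=4)
b=cv2.resize(s[110:250,235:335],None,fx=4,fy=4)
cv2.imwrite("pics/c3.png",np.hstack([a,b]))
```

```text
[469.98565204 195.62197367 190.75485721] [-0.32322657 -0.71442823  0.4636126 ]
```

View pics/c3.png

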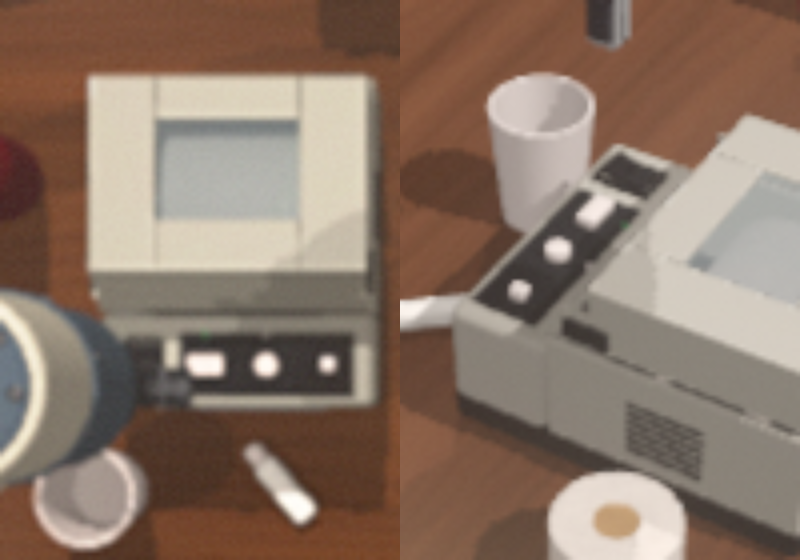

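The cover is shut flush in both views; the tip hangs over the rocker's front end (top crop 143,363; scene 632,174).

Emit:
{"name": "move_arm", "arguments": {
  "rows": [
    {"gripper":0,"x":0,"y":0,"z":4.0,"yaw":0},
    {"gripper":0,"x":0,"y":0,"z":3.5,"yaw":0},
    {"gripper":0,"x":0,"y":0,"z":0.8,"yaw":0},
    {"gripper":0,"x":0,"y":0,"z":0.5,"yaw":0},
    {"gripper":0,"x":0,"y":0,"z":0.4,"yaw":0},
    {"gripper":0,"x":0,"y":0,"z":0.3,"yaw":0},
    {"gripper":0,"x":0,"y":0,"z":0,"yaw":0}
  ]
}}

```text
clock: 6.9
tool_pos: [470.2, 196.4, 97.8]
eef_rot: [[-1.0, 0.01, 0.002], [0.01, 1.0, 0.001], [-0.002, 0.001, -1.0]]
force: [-3.8, -0.6, 7.7]
grip_width: -0.0
gripper_force: 4.0
```

Emit:
{"name": "move_arm", "arguments": {
  "rows": [
    {"gripper":0,"x":0,"y":0,"z":0.2,"yaw":0},
    {"gripper":0,"x":0,"y":0,"z":0,"yaw":0},
    {"gripper":0,"x":0,"y":0,"z":-2.0,"yaw":0},
    {"gripper":0,"x":0,"y":0,"z":-2.0,"yaw":0},
    {"gripper":0,"x":-1.4,"y":-4.4,"z":0,"yaw":0},
    {"gripper":0,"x":0,"y":0,"z":0,"yaw":0},
    {"gripper":0,"x":0,"y":0,"z":0,"yaw":0}
  ]
}}

```text
clock: 7.78
tool_pos: [483.6, 152.2, 134.5]
eef_rot: [[-1.0, 0.011, 0.001], [0.011, 1.0, 0.001], [-0.001, 0.001, -1.0]]
force: [-0.6, 0.8, 0.9]
grip_width: -0.1
gripper_force: 0.0
```

Run:
```python
from h import *
import cv2
s=vision.read_camera("scene")["img"]
print(env.state()["tool_pos"],env.state()["force"])
cv2.imwrite("pics/c4.png",cv2.resize(s[110:210,240:340],None,fx=6,fy=6,interpolation=cv2.INTER_CUBIC))
```

```text
[483.45899077 152.44279233 134.43349571] [-0.29418655  0.26154726  0.89267777]
```

View pics/c4.png

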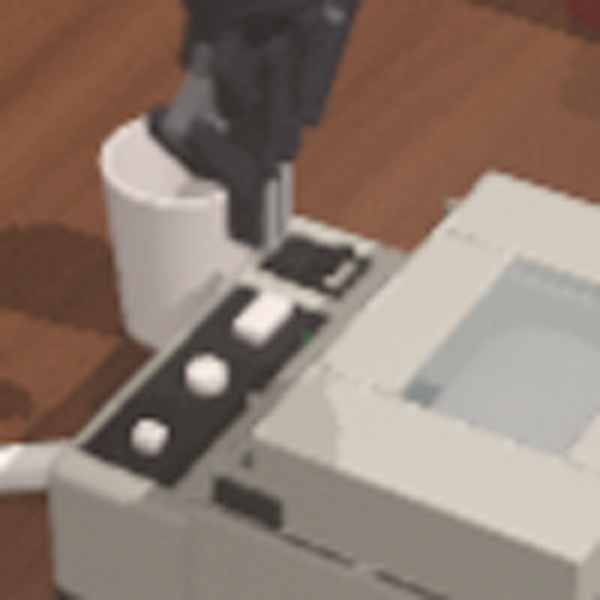

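The rocker's rear half is now raised (crop 340,270) and a green LED shows at (308,337); the tip stands above the feed key. Press it.

Emit:
{"name": "move_arm", "arguments": {
  "rows": [
    {"gripper":0,"x":0,"y":0,"z":3.0,"yaw":0},
    {"gripper":0,"x":0,"y":0,"z":0.5,"yaw":0},
    {"gripper":0,"x":0,"y":0,"z":0.4,"yaw":0},
    {"gripper":0,"x":0,"y":0,"z":0.3,"yaw":0},
    {"gripper":0,"x":0,"y":0,"z":0,"yaw":0},
    {"gripper":0,"x":0,"y":0,"z":0,"yaw":0}
  ]
}}

```text
clock: 8.57
tool_pos: [483.5, 152.3, 94.9]
eef_rot: [[-1.0, 0.009, 0.002], [0.009, 1.0, 0.001], [-0.002, 0.001, -1.0]]
force: [-7.9, -0.4, 14.8]
grip_width: 0.1
gripper_force: 7.3
```

Feed is at 94.9 mm with 15 N: fully in. Lift, go to the cutter key and press it likewise.

Emit:
{"name": "move_arm", "arguments": {
  "rows": [
    {"gripper":0,"x":0,"y":0,"z":-2.0,"yaw":0},
    {"gripper":0,"x":0,"y":0,"z":-2.2,"yaw":0},
    {"gripper":0,"x":0,"y":-4.4,"z":0,"yaw":0},
    {"gripper":0,"x":0,"y":0,"z":0,"yaw":0},
    {"gripper":0,"x":0,"y":0,"z":3.0,"yaw":0},
    {"gripper":0,"x":0,"y":0,"z":0.5,"yaw":0},
    {"gripper":0,"x":0,"y":0,"z":0.4,"yaw":0},
    {"gripper":0,"x":0,"y":0,"z":0.3,"yaw":0},
    {"gripper":0,"x":0,"y":0,"z":0,"yaw":0},
    {"gripper":0,"x":0,"y":0,"z":0,"yaw":0}
  ]
}}

```text
clock: 9.82
tool_pos: [483.3, 108.2, 94.9]
eef_rot: [[-1.0, 0.009, 0.002], [0.009, 1.0, 0.0], [-0.002, 0.0, -1.0]]
force: [-7.3, -0.4, 14.7]
grip_width: 0.1
gripper_force: 7.3
```

Emit:
{"name": "move_arm", "arguments": {
  "rows": [
    {"gripper":0,"x":0,"y":0,"z":-2.0,"yaw":0},
    {"gripper":0,"x":0,"y":0,"z":-4.0,"yaw":0},
    {"gripper":0,"x":0,"y":0,"z":-5.0,"yaw":0},
    {"gripper":0,"x":1.0,"y":-5.0,"z":-2.0,"yaw":0},
    {"gripper":0,"x":1.0,"y":-5.0,"z":0,"yaw":0},
    {"gripper":0,"x":1.0,"y":-5.0,"z":0,"yaw":0},
    {"gripper":0,"x":0,"y":0,"z":0,"yaw":0},
    {"gripper":0,"x":0,"y":0,"z":0,"yaw":0}
  ]
}}

```text
clock: 10.82
tool_pos: [451.8, -41.5, 222.9]
eef_rot: [[-1.0, 0.01, 0.001], [0.01, 1.0, 0.0], [-0.001, 0.0, -1.0]]
force: [-0.3, -0.3, -0.6]
grip_width: 0.2
gripper_force: 0.0
```

Run:
```python
from h import *
import cv2
s=vision.read_camera("scene")["img"];t=vision.read_camera("top")["img"]
cv2.imwrite("pics/c5.png",np.hstack([cv2.resize(t[140:300,160:360],None,fx=2,fy=2.5),cv2.resize(s[110:210,240:340],None,fx=4,fy=4)]))
```

```text
(no output)
```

View pics/c5.png

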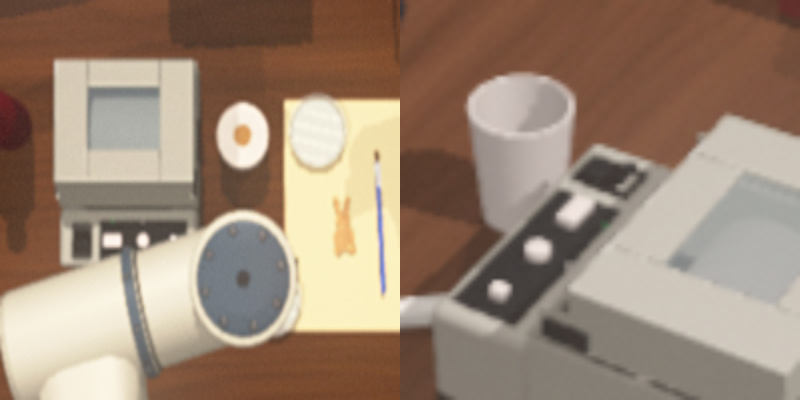

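Cover shut, rocker on (rear raised), all three keys up, other things in place, arm clear.

```bash
python3 -c "
from cell import env
print(env.finish_job())"
```

```text
the job is handed in; nothing more can be done
None
```

I shut and latched the cover, switched the rocker on, pressed the feed key and then the cutter key fully in, and handed the job in at about 11 s; the last pictures showed all three keys up and nothing in view moved, but no verdict came back.

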